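# Seat a battery pack in its charging cradle and latch it

### The job

Put the loose battery pack on charge: holding it with its heel raised, hook its tongue under the lip of the charging cradle, then swing the heel down until the pack lies flat on the floor of the cradle. After that slide the red latch fully home over the heel and let go; leave the other things on the bench where they are.

Things in the scene. Friction and masses are not known exactly. Their poses are not given: they have to be found in the camera images.
- pack: Loose battery pack, about 0.26 kg. Origin: centre of its 110 mm length, on its underside; x runs from tongue to heel, z up. Black body with a blue panel on top: x -35 to +41 mm, 46 mm wide (y), 36 mm high; take it across the 46 mm. Starts flat on the bench, right way up, tongue roughly towards the robot.
- tongue_tip (a point): Middle of the front end of the pack's flat grey tongue, half way up its thickness: at x -55, z 2.5 mm in the pack's frame. The tongue sticks out of the body from x -35 to -55 mm, level with the underside; 34 mm wide, 5 mm thick.
- heel_end (a point): Middle of the pack's heel end, on the underside: x +55 mm in the pack's frame. The heel is a low grey step, x +41 to +55 mm, 40 mm wide, 12 mm high.
- cradle: Fixed white charging cradle, 166 x 72 mm. Origin: on the bench (z 0) under the centre of the seat; x runs from the lip end (nearer the robot) to the latch tower, z up. Low side guides, 52 mm apart inside, 62 mm outside, up to z 18 mm, stand only from x +26 to +60 mm; beside the seat from x -44 to +26 mm there is only the 72 mm wide floor.
- seat (a point): Centre of the seat floor, at x 0, y 0, z 8 mm in the cradle's frame; a seated pack's origin comes here. The seat runs from the toe wall at x -57.5 to the tower at x +57.5 mm, so a flat 110 mm pack has 5 mm of play along x. Lip and tower let the pack in only with its heel raised some 22 degrees or more; 25 to 33 suits.
- lip_edge (a point): Middle of the lower free edge of the grey lip: x -44.5, z 19 mm in the cradle's frame (11 mm above the seat floor). The lip reaches back 13 mm to the toe wall, is 5 mm thick (top at z 24 mm) and 60 mm wide; cheeks under it leave 41 mm in y for the tongue.
- tower_top (a point): Middle of the top front edge of the white latch tower, x +57.5, z 50 mm in the cradle's frame. The tower is 54 mm wide and reaches from there to x +92 mm. A red-fronted instrument hangs over the back of the bench beyond it, so a hand at the latch is best upright or leaning back towards the robot.
- latch (a joint): Slide latch in the tower, in m: 0 = fully open (bolt inside the tower), 0.014 = fully home (bolt over the heel step of a pack that lies flat). It moves along the cradle's -x, towards the lip, stays where it is left and takes about 3 N to slide. Starts at 0 to 0.003.
- latch_tab (a point): Centre of the top of the latch's upright red tab, which moves with the latch; top at z 72 mm, 22 mm above the tower; 16 mm wide (cradle y), 10 mm thick (cradle x). Push it or pinch it from above.
- marker_2: Bystander: black-capped white marker pen lying on the bench, 135 long x 17 mm thick, origin under its middle
- pencil_1: Bystander: green pencil lying on the bench near its front edge, 112 x 7 mm
- beaker_small: Bystander: small empty clear plastic beaker, 54 mm across, 70 mm high
- bench_timer: Bystander: white digital bench timer, 68 x 40 x 58 mm high
- reagent_1: Bystander: glass reagent bottle with blue screw cap, 47 x 56 x 100 mm high

How it is judged:
On the way, in this order (a step that is already met when the one before it is completed fails the run):
1. the tongue is at least 3 mm in under the lip while the pack is still tilted more than 15 degrees, heel up (x of tongue_tip in the frame of cradle below -0.0475 m and z of tongue_tip in the frame of cradle between 0.006 and 0.0185 m and y of tongue_tip in the frame of cradle between -0.006 and 0.006 m and angle between pack's own z axis and vertical above 0.26 rad), for 0.1 s.
2. the pack lies flat on the cradle floor with its tongue under the lip, the latch still open (less than 6 mm) (x of tongue_tip in the frame of cradle below -0.0475 m and z of tongue_tip in the frame of cradle between 0.006 and 0.0185 m and y of tongue_tip in the frame of cradle between -0.006 and 0.006 m and z of pack in the frame of cradle below 0.0105 m and angle between pack's own z axis and vertical below 0.05 rad and value of joint latch below 0.006 m), for 0.2 s.
At the end, for the whole second after the job is handed in: The pack rests in the cradle, within 2.5 mm of the floor and 3 degrees of flat, its tongue at least 3 mm in under the lip and centred within 6 mm, and the latch is out more than 11 of its 14 mm (x of tongue_tip in the frame of cradle below -0.0475 m and z of tongue_tip in the frame of cradle between 0.006 and 0.0185 m and y of tongue_tip in the frame of cradle between -0.006 and 0.006 m and z of pack in the frame of cradle below 0.0105 m and angle between pack's own z axis and vertical below 0.05 rad and value of joint latch above 0.011 m and linear speed of pack below 0.01 m/s); the robot touches nothing.
It fails at once if another thing on the bench is pushed more than 25 mm (distance of any of marker_2, pencil_1, beaker_small, bench_timer, reagent_1 from where it was at the start of the episode above 0.025 m).
It also fails if it takes over 46 s, if anything falls off the work surface, if the arm or the gripper's body presses on something with over 40 N, if the wrist force passes 120 N, or if a joint passes its speed limit or range.

### The arm

A 7-joint arm with a two-finger parallel gripper is mounted at the origin on a cart in front of the work surface, level with it; the furniture and walls round the work are solid. World frame = base frame: x ahead of the robot, y to its left, z up, the work surface at z = 0. Lengths are in m, angles in rad, forces in N, time in s.
With the tool pointing down it reaches from about 0.425 to 0.925 m from the base axis. Payload 6.8 kg.
Tool frame: the origin (TCP) lies midway between the tips of the shut fingers; the grasp point (between the pads) lies 19 mm behind it; z points along the fingers, y is the line along which they close (so a half turn about z gives the same grasp; the last joint's range is limited). The gripper opens to 85 mm and grips with 20 to 120 N. Pads are 22 mm wide; open, the fingers measure 114 mm over their backs; the gripper's body (76 mm by 85 mm) begins 54 mm behind the grasp point. The pads swing forward as they close: fully open they stand 13 mm farther back than shut.
Start: joints at [-1.253, 0.477, 0.022, 1.555, -0.011, 1.109, -0.083], TCP at [0.279, 0.615, 0.231] pointing down, gripper open.
Joint ranges: [-2.96, 2.96], [-0.34, 2.1], [-1.41, 1.46], [0.24, 2.44], [-1.37, 4.51], [0.17, 1.92], [-2.96, 2.96]. Speed limits (rad/s): [2.39, 2.39, 3.14, 3.14, 3.14, 3.14, 3.14].

### API

Orientations are given as a rotation vector (axis times angle).
In Python, from bench import r gives the robot as it stands. The module is installed in compiled form; this text tells all that it offers.
- The arm moves only by the tool apply_moves, never from a script. Its argument "rows" is a list of rows, each a list of 6 numbers: the shift along the tool's x, y, z scaled (see below), then the turn, a rotation vector about the tool's x, y, z scaled (see below). A call has 1 to 5 rows; each row is the pose to reach, as a shift and turn from the pose commanded when the call began, along the tool's axes at that moment; what a row does not reach only later rows make up. The controller multiplies each number of a shift by 0.25 m and each number of a turn by 90 degrees. A row lasts 1/8 s, in which the tool goes at most 62.5 mm and 10.7 degrees, less where a joint would pass 70% of its speed; a pose out of reach is approached as far as the arm can. A call with a number of a shift or a turn outside -1 to 1 is refused whole. A call with a gripper value outside its range is refused whole. "claw" is the opening, from 0 (shut) to 1 (fully open), set as the call begins (left out, the last holds). The fingers move at their own pace and stop on an object; "newtons" is the grip in N (left out, the last holds). Time passes only in rows, so rows that repeat a pose let the fingers close. It gives the time, the measured TCP pose, the force, the opening and the grip force at its end, in the units of the state.
- r.get_obs(): the state, without advancing time (a new reading comes with each control period).
- r.grab_frame(name): name is "side" or "top" or "wrist"; returns a dict with "pixels" (420x560x3 uint8, red, green, blue), "intrinsics" (3x3 intrinsics, pixels), "eye" and "attitude" of the camera in the world. Camera axes: x right, y up, looking along -z (the intrinsics and any distortion apply to the point x, -y, -z); pixel columns grow to the right and rows downward; lengths in m; the calibration is good to about 2 mm. The wrist camera is an equidistant fisheye: a pixel r from the principal point sees the ray r / f radians off the axis. A picture is of the moment at which its call begins. There is no depth.
- r.hand_in(): hands the job in; it is judged then, once.
Trained networks look in a picture, given as the dict that the camera call returned (one of the last four; its "shot" number tells which), for a name from the list of things; names that differ only in an ending like _2 or _b are one class to them, and where a whole thing is asked for, a point or a joint stands for the part that bears it (a point fixed in the world has none). Each returns a list of dicts, best first, with "conf" (0 to 1); they miss things now and then, are a little off and sometimes report something else, mostly with a low value. They report only what shows in the picture. A call takes as long as a camera call.
- r.search_frame(picture, thing): "rect" ([left, top, width, height] in pixels, round what is visible of it).
- r.outline_of(picture, thing): "pixels" (420x560 bool, what is visible of it) and "rect" ([left, top, width, height] in pixels, round what is visible of it).
- r.landmark_of(picture, thing): "point" ([column, row] in pixels: a listed point, or the origin of a listed thing).
The state is a dict: "clock": time; "joints": joint angles; "qvel": joint speeds; "tau": joint torques, N m; "tcp_pos": TCP position; "orientation": TCP orientation; "contact_force": force on the tool from outside, world axes, zero at the start; "moment": the same for the moment, N m; "grip_width": finger opening in m; "gripper_force": force on a finger pad.
Only numpy, scipy, OpenCV 4.12 (cv2) and the standard library are available. Lean on these libraries where they do the work, as an engineer would, in place of code of your own. Each camera call takes 0.05 s, during which the arm holds its last target. There are 200 camera calls.

## Working session

There is one attempt and no reset: what is moved stays moved. The work goes in short steps, Python scripts to look and compute and a tool call to move; the robot and the scene stay as the last step left them, time stands still between calls to the robot, and variables do not carry over. Pictures are saved under pics/ and viewed, at most 10 in all, crops included, and the job is handed in when it is done.

Besides the shell and the picture viewer there is one more tool, called after ">>>" in YAML: its name, and indented under it one key for each argument. apply_moves: Moves the arm, as the interface text tells. Its arguments: {"type":"object","properties":{"rows":{"type":"array","items":{"type":"array","items":{"type":"number"}}},"claw":{"type":"number"},"newtons":{"type":"number"}},"required":["rows"]}

```bash
mkdir -p pics; cat > h.py <<'E'
import numpy as np, cv2
from scipy.spatial.transform import Rotation as R
from scipy.optimize import least_squares
from bench import r
def Rm(a):
    a=np.array(a,float)
    return a if a.shape==(3,3) else (R.from_rotvec(a).as_matrix() if a.size==3 else R.from_quat(a).as_matrix())
def save(p,n,crop=None):
    im=cv2.cvtColor(p["pixels"],cv2.COLOR_RGB2BGR)
    if crop: x,y,w,h,s=crop; im=cv2.resize(im[y:y+h,x:x+w],None,fx=s,fy=s,interpolation=cv2.INTER_CUBIC)
    cv2.imwrite("pics/"+n+".png",im)
def ray(p,uv,fish=False):
    K=np.array(p["intrinsics"]); x=(uv[0]-K[0,2])/K[0,0]; y=(uv[1]-K[1,2])/K[1,1]
    if fish:
        t=np.hypot(x,y); s=np.sin(t)/t if t>1e-9 else 1; d=np.array([x*s,-y*s,-np.cos(t)])
    else: d=np.array([x,-y,-1.])
    d=Rm(p["attitude"])@d
    return np.array(p["eye"]),d/np.linalg.norm(d)
def tri(rs):
    A=sum(np.eye(3)-np.outer(d,d) for _,d in rs); b=sum((np.eye(3)-np.outer(d,d))@o for o,d in rs)
    X=np.linalg.solve(A,b); return X,[np.linalg.norm(np.cross(X-o,d)) for o,d in rs]
def atz(o,d,z): return o+d*(z-o[2])/d[2]
def proj(p,X,fish=False):
    K=np.array(p["intrinsics"]); c=Rm(p["attitude"]).T@(np.array(X)-p["eye"]); v=np.array([c[0],-c[1],-c[2]])
    if fish:
        n=np.hypot(v[0],v[1]); t=np.arctan2(n,v[2]); q=v[:2]/n*t
    else: q=v[:2]/v[2]
    return np.array([K[0,0]*q[0]+K[0,2],K[1,1]*q[1]+K[1,2]])
E
cat > m1.py <<'E'
from h import *
np.set_printoptions(precision=4,suppress=True)
o=r.get_obs(); print({k:np.round(v,4) for k,v in o.items()})
ps={n:r.grab_frame(n) for n in("side","top","wrist")}
for n,p in ps.items():
    save(p,"a_"+n); print(n,p["eye"],np.ravel(p["attitude"]),np.ravel(p["intrinsics"]))
for t in "pack tongue_tip heel_end cradle seat lip_edge tower_top latch_tab marker_2 pencil_1 beaker_small bench_timer reagent_1".split():
    rs=[]
    for n,p in ps.items():
        L=r.landmark_of(p,t)
        if L:
            q=L[0]; print(t,n,np.round(q["point"],1),round(q["conf"],2))
            if q["conf"]>.4: rs.append(ray(p,q["point"],n=="wrist"))
    if len(rs)>1: print("   ",*tri(rs))
im=np.vstack([np.hstack([ps[n]["pixels"] for n in("side","top")])])
cv2.imwrite("pics/a.png",cv2.resize(im[:,:,::-1],(800,300)))
E
python3 m1.py
```

```text
{'clock': np.float64(0.0), 'joints': array([-1.2531,  0.4778,  0.0223,  1.5565, -0.0115,  1.1093, -0.0831]), 'qvel': array([ 0.0004,  0.0003,  0.0016,  0.0008,  0.0015,  0.0008, -0.0001]), 'tau': array([ -0.0007, -59.6439,   1.6079, -28.1218,   0.0126,   0.0091,
         0.0001]), 'tcp_pos': array([0.2786, 0.6142, 0.2303]), 'orientation': array([-0.6637, -3.0704,  0.0029]), 'contact_force': array([-0.8135, -0.1439, -0.3727]), 'moment': array([-0.0686,  0.0204,  0.034 ]), 'gripper_force': np.float64(0.0), 'grip_width': np.float64(0.0854)}
side [ 0.2944 -0.7784  0.4325] [ 1.115  -0.2009 -0.2839] [438.6874   0.     275.5909   0.     438.6874 214.3173   0.       0.
   1.    ]
top [ 0.4228 -0.0365  1.0379] [ 0.1156 -0.1467 -1.577 ] [500.5659   0.     279.1667   0.     500.5659 211.4362   0.       0.
   1.    ]
wrist [0.2172 0.6408 0.3724] [-0.2368 -0.1497  1.1378] [325.1923   0.     281.9887   0.     325.1923 208.2762   0.       0.
   1.    ]
pack side [299.  278.4] 0.56
pack top [337.5 234.7] 0.73
    [ 0.5485 -0.1799  0.0012] [np.float64(0.0016957673348117971), np.float64(0.001695767334
[... 1146 characters left out ...]
.float64(0.0013203445407805753)]
pencil_1 side [199.1 289.6] 0.83
pencil_1 top [331.  323.5] 0.63
    [ 0.3717 -0.1613  0.0022] [np.float64(0.005848944632067928), np.float64(0.005848944632068006)]
beaker_small side [358.5 231.1] 0.63
beaker_small top [277.2 147.7] 0.59
    [ 0.7351 -0.0555  0.0046] [np.float64(0.00019791032831435455), np.float64(0.00019791032831456402)]
bench_timer side [329.9 197.5] 0.8
bench_timer top [188.7 148.7] 0.92
    [0.7446 0.13   0.0031] [np.float64(0.01058094791436488), np.float64(0.010580947914364628)]
reagent_1 side [352.7 216.3] 0.84
reagent_1 top [243.7 141.5] 0.87
    [0.7537 0.0145 0.0038] [np.float64(0.004494153912751044), np.float64(0.004494153912750978)]
```

View pics/a.png

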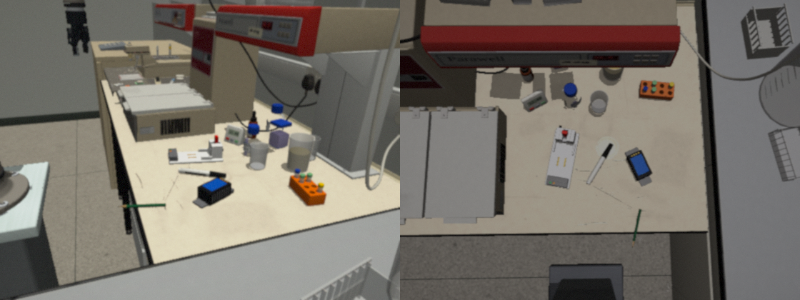

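```bash
python3 - <<'E'
import numpy as np
T=np.array([.5046,-.1965]);H=np.array([.6026,-.1468]);d=H-T
print(np.hypot(*d),np.degrees(np.arctan2(d[1],d[0])))
a=np.array([.523,.0725]);s=np.array([.5678,.0505]);l=np.array([.6423,.0364])
for u,v in((a,s),(a,l),(s,l)): d=v-u;print(np.hypot(*d),np.degrees(np.arctan2(d[1],d[0])))
E
```

```text
0.10988216415779221 26.89151932206945
0.049910319574212256 -26.15433577831293
0.12464228816898376 -16.835735881190764
0.07582255601072811 -10.717136456485303
```

The side and top views show the cradle at about (195,155) / (562,160) in the composite and the pack at (213,187) / (638,165). I'll move above both for a closer look.

```bash
cat >> h.py <<'E'
def tool(yaw,tilt=0.):
    "tool x = -(thing x) with thing yaw; tilt>0: heel up (tool leans back to robot)"
    y=np.radians(yaw); B=R.from_euler('z',y).as_matrix()@R.from_euler('y',-np.radians(tilt)).as_matrix()
    return np.column_stack([-B[:,0],B[:,1],-B[:,2]])
def go(pos,Rt):
    o=r.get_obs(); R0=Rm(o["orientation"]); s=R0.T@(np.array(pos)-o["tcp_pos"])/.25; t=R.from_matrix(R0.T@Rt).as_rotvec()/(np.pi/2)
    print("t",round(float(o["clock"]),2),"shift",np.round(s,3),"turn",np.round(t,3),"F",np.round(o["contact_force"],1),"w",round(float(o["grip_width"]),4),"j",np.round(o["joints"],2))
E
python3 -c "
from h import *
go([.56,-.06,.32],tool(0))"
```

```text
t 2.1 shift [-2.139 -1.994 -0.355] turn [ 0.    -0.    -0.271] F [-0.1 -0.3  0.8] w 0.0859 j [-1.25  0.48  0.02  1.56 -0.01  1.11 -0.08]
```

>>> apply_moves:
  rows:
    - [0,-0.1,-0.2,0,0,0]
    - [-0.25,-0.3,-0.35,0,0,0]
    - [-0.42,-0.45,-0.35,0,0,0]
    - [-0.6,-0.6,-0.35,0,0,0]
    - [-0.8,-0.75,-0.35,0,0,0]

```text
clock: 2.72
tcp_pos: [0.3775, 0.3721, 0.3193]
orientation: [0.663, 3.07, 0.002]
contact_force: [0.7, 0.3, -0.1]
grip_width: 0.0854
gripper_force: 0.0
```

>>> apply_moves:
  rows:
    - [-0.18,-0.17,0,0,0,-0.05]
    - [-0.36,-0.33,0,0,0,-0.1]
    - [-0.53,-0.5,0,0,0,-0.16]
    - [-0.7,-0.66,0,0,0,-0.22]
    - [-0.87,-0.82,0,0,0,-0.27]

```text
clock: 3.35
tcp_pos: [0.4907, 0.0956, 0.3191]
orientation: [-0.002, 3.141, 0.001]
contact_force: [0.8, 0.4, -0.5]
grip_width: 0.0859
gripper_force: 0.0
```

```bash
python3 -c "
from h import *
go([.56,-.06,.32],tool(0))"
```

```text
t 3.35 shift [-0.277 -0.623 -0.004] turn [0.    0.001 0.001] F [ 0.8  0.4 -0.5] w 0.0859 j [-0.62  0.1   0.33  1.87 -0.03  1.18  1.29]
```

```bash
cat > look.py <<'E'
from h import *
import sys,pickle
names=sys.argv[2:]; p=r.grab_frame("wrist"); save(p,sys.argv[1])
D={"p":{k:p[k] for k in("eye","attitude","intrinsics","pixels")}}
for t in names:
    L=r.landmark_of(p,t)
    if L: q=L[0]; D[t]=(q["point"],q["conf"]); print(t,np.round(q["point"],1),round(q["conf"],2))
pickle.dump(D,open(sys.argv[1]+".pkl","wb")); print(p["eye"])
E
python3 look.py w1 lip_edge seat tower_top latch_tab pack tongue_tip heel_end
```

```text
seat [254.3 219.5] 0.97
tower_top [245.5 265.9] 0.59
latch_tab [241.6 286.5] 0.77
pack [117.1 207.6] 0.6
tongue_tip [100.3 181.1] 0.86
heel_end [131.6 235.7] 0.62
[0.42318643 0.09451371 0.46108525]
```

>>> apply_moves:
  rows:
    - [-0.06,-0.15,0,0,0,0]
    - [-0.12,-0.29,0,0,0,0]
    - [-0.18,-0.42,0,0,0,0]
    - [-0.24,-0.55,0,0,0,0]
    - [-0.28,-0.62,0,0,0,0]

```text
clock: 4.38
tcp_pos: [0.5604, -0.0583, 0.3186]
orientation: [-0.003, -3.142, 0.001]
contact_force: [0.5, 0.9, -0.5]
grip_width: 0.0853
gripper_force: 0.0
```

```bash
python3 look.py w2 lip_edge seat tower_top latch_tab pack tongue_tip heel_end; python3 - <<'E'
from h import *
import pickle
A,B=[pickle.load(open(f+".pkl","rb")) for f in("w1","w2")]
for t in "lip_edge seat tower_top latch_tab pack tongue_tip heel_end".split():
    if t in A and t in B: print(t,*[np.round(x,4) for x in tri([ray(D["p"],D[t][0],True) for D in(A,B)])])
im=np.hstack([A["p"]["pixels"],B["p"]["pixels"]])[:,:,::-1]
cv2.imwrite("pics/b.png",cv2.resize(im,(800,300)))
E
```

```text
lip_edge [369.  146.2] 0.61
seat [360.9 170.2] 0.65
tower_top [356.9 216.1] 0.56
latch_tab [358.1 239.9] 0.51
pack [200.7 162.2] 0.67
tongue_tip [187.9 132.4] 0.93
heel_end [220.1 193.8] 0.77
[ 0.49304821 -0.05904648  0.4606783 ]
seat [0.5609 0.0535 0.0105] [0.0019 0.0019]
tower_top [0.6183 0.0424 0.0465] [0.0019 0.0019]
latch_tab [0.6415 0.0394 0.0697] [0.0006 0.0006]
pack [ 0.5517 -0.1821 -0.0189] [0.0012 0.0012]
tongue_tip [ 0.5034 -0.1945  0.0045] [0.0007 0.0007]
heel_end [ 0.5959 -0.1511 -0.0015] [0.0002 0.0002]
```

View pics/b.png

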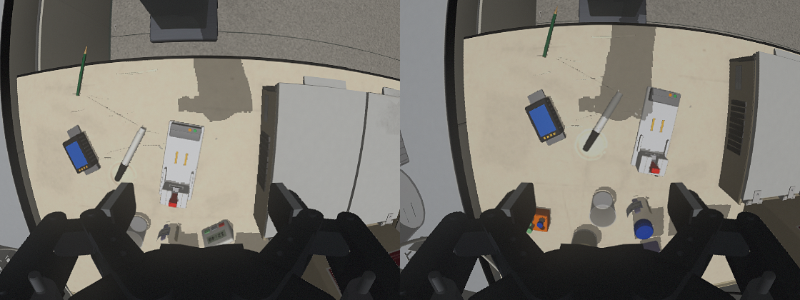

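Wrist views (composite): the cradle is at (180,165) / (655,130) with the lip towards the robot, the pack at (80,150) / (545,117), and the marker lies between them with clearance. I'll go above the pack now.

```bash
python3 -c "
from h import *
go([.552,-.173,.15],tool(26))"
```

```text
t 4.78 shift [ 0.031 -0.468  0.675] turn [ 0.    -0.    -0.289] F [ 0.2 -0.1  0.1] w 0.0853 j [-0.39  0.23  0.46  1.74 -0.11  1.2   1.67]
```

>>> apply_moves:
  rows:
    - [0.01,-0.15,0.1,0,0,-0.08]
    - [0.02,-0.3,0.25,0,0,-0.16]
    - [0.03,-0.4,0.4,0,0,-0.22]
    - [0.03,-0.47,0.54,0,0,-0.29]
    - [0.03,-0.47,0.67,0,0,-0.29]

```text
clock: 5.4
tcp_pos: [0.5518, -0.1763, 0.1503]
orientation: [-0.706, 3.061, -0.001]
contact_force: [1.5, 0.1, 0.5]
grip_width: 0.0852
gripper_force: 0.0
```

```bash
python3 look.py w3 pack tongue_tip heel_end; python3 - <<'E'
from h import *
import pickle
B,A=[pickle.load(open(f+".pkl","rb")) for f in("w3","w2")]
for t in "tongue_tip heel_end".split():
    if t in A and t in B: print(t,*[np.round(x,4) for x in tri([ray(D["p"],D[t][0],True) for D in(A,B)])], atz(*ray(B["p"],B[t][0],True),.003))
# blue panel fit at z=.036
im=B["p"]["pixels"]; h=cv2.cvtColor(im,cv2.COLOR_RGB2HSV)
m=cv2.inRange(h,(100,120,60),(130,255,255)); c=max(cv2.findContours(m,0,1)[0],key=cv2.contourArea)
P=np.array([atz(*ray(B["p"],q[0],True),.036)[:2] for q in c],np.float32)
print(cv2.minAreaRect(P*1000))
go([.552,-.173,.15],tool(26))
E
```

```text
pack [285.1 195.7] 0.91
tongue_tip [288.8 137.9] 0.93
heel_end [284.2 248.3] 0.79
[ 0.49111093 -0.20606938  0.29228485]
tongue_tip [ 0.5026 -0.1949  0.0017] [0.0015 0.0015] [ 0.50110767 -0.19492805  0.003     ]
heel_end [ 0.5973 -0.1516 -0.0022] [0.0011 0.0011] [ 0.59648938 -0.15286091  0.003     ]
((552.70556640625, -171.29867553710938), (53.92729568481445, 34.26166534423828), 23.651704788208008)
t 5.6 shift [-0.001  0.006  0.006] turn [ 0.    -0.     0.001] F [ 0.3 -0.2 -0.6] w 0.0855 j [-0.1   0.43  0.39  1.89 -0.21  0.87  2.41]
```

View pics/w3.png

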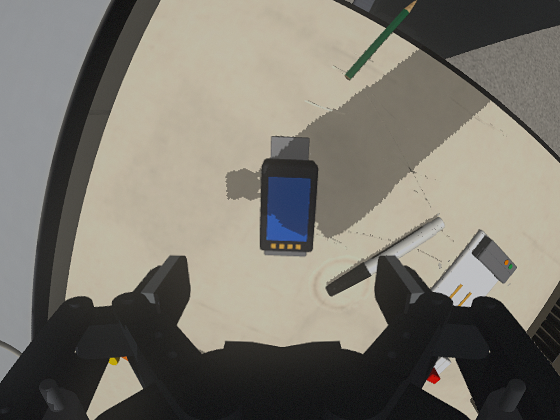

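The pack is centred near (288,195), with the tongue end at (290,137) and the heel end at (285,253). The finger corridor is clear of the marker.

```bash
python3 -c "
from h import *
go([.552,-.1725,.008],tool(24))"
```

```text
t 5.6 shift [-0.002  0.008  0.574] turn [ 0.    -0.     0.023] F [ 0.3 -0.2 -0.6] w 0.0855 j [-0.1   0.43  0.39  1.89 -0.21  0.87  2.41]
```

>>> apply_moves:
  rows:
    - [-0.002,0.012,0.16,0,0,0.023]
    - [-0.002,0.012,0.32,0,0,0.023]
    - [-0.002,0.012,0.46,0,0,0.023]
    - [-0.002,0.012,0.54,0,0,0.023]
    - [-0.002,0.012,0.574,0,0,0.023]

```text
clock: 6.22
tcp_pos: [0.5521, -0.172, 0.0079]
orientation: [-0.652, 3.072, -0.0]
contact_force: [1.0, -0.3, 1.0]
grip_width: 0.0853
gripper_force: 0.0
```

>>> apply_moves:
  rows:
    - [0,0,0,0,0,0]
    - [0,0,0,0,0,0]
    - [0,0,0,0,0,0]
    - [0,0,0,0,0,0]
    - [0,0,0,0,0,0]
  claw: 0
  newtons: 60

```text
clock: 6.85
tcp_pos: [0.5523, -0.1725, 0.0091]
orientation: [-0.651, 3.071, -0.001]
contact_force: [-0.8, 0.1, 6.0]
grip_width: 0.0451
gripper_force: 62.8
```

>>> apply_moves:
  rows:
    - [0,0,-0.05,0,0,0]
    - [0,0,-0.15,0,0,0]
    - [0,0,-0.3,0,0,0]
    - [0,0,-0.45,0,0,0]
    - [0,0,-0.6,0,0,0]

```text
clock: 7.48
tcp_pos: [0.551, -0.1723, 0.1596]
orientation: [-0.651, 3.073, -0.0]
contact_force: [-0.1, 0.1, -1.9]
grip_width: 0.0449
gripper_force: 61.8
```

```bash
cat > fit.py <<'E'
from h import *
import pickle
p=r.grab_frame("top"); L=r.outline_of(p,"cradle"); print(len(L),L[0]["conf"],L[0]["rect"],L[0]["pixels"].sum())
w=r.grab_frame("wrist"); save(w,"w4"); 
for t in("tongue_tip","heel_end"):
    q=r.landmark_of(w,t); print(t,[(np.round(a["point"],1),round(a["conf"],2)) for a in q[:1]])
pickle.dump({k:w[k] for k in("eye","attitude","intrinsics","pixels")},open("w4.pkl","wb"))
W=pickle.load(open("w1.pkl","rb"))["p"]
# wrist mask by grabcut from rect around the cradle (full-res px of w1)
im=np.ascontiguousarray(W["pixels"][:,:,::-1]); m=np.zeros(im.shape[:2],np.uint8); b=np.zeros((1,65));f=np.zeros((1,65))
cv2.grabCut(im,m,(216,160,76,140),b,f,8,cv2.GC_INIT_WITH_RECT); mw=np.isin(m,(1,3))
n,lab,st,_=cv2.connectedComponentsWithStats(mw.astype(np.uint8)); mw=lab==1+np.argmax(st[1:,4])
print("wrist mask",mw.sum(),cv2.boundingRect(mw.astype(np.uint8)))
boxes=[(-74,92,-36,36,0,8),(57.5,92,-27,27,8,50),(-74,-44.5,-30,30,8,24),(26,60,-31,31,8,18),(70,80,-8,8,50,72)]
def rend(p,fish,x,S=4):
    c,s=np.cos(x[2]),np.sin(x[2]); o=np.zeros((420*S,560*S),np.uint8)
    for a in boxes:
        V=np.array([(i,j,k) for i in a[:2] for j in a[2:4] for k in a[4:]])/1000
        Q=[proj(p,(x[0]+c*v[0]-s*v[1],x[1]+s*v[0]+c*v[1],v[2]),fish) for v in V]
        cv2.fillConvexPoly(o,cv2.convexHull(np.round((np.array(Q)+.5)*S-.5).astype(np.int32)),255)
    return cv2.resize(o,(560,420),interpolation=cv2.INTER_AREA)/255.
from scipy.optimize import minimize
def fit(views):
    f=lambda x:sum(np.abs(rend(p,fi,x*[.01,.01,.1])-m).sum()/m.sum() for p,fi,m in views)
    s=minimize(f,np.array([5.64,5.3,-1.9]),method="Nelder-Mead",options=dict(initial_simplex=np.array([[5.64,5.3,-1.9],[6.2,5.3,-1.9],[5.64,4.8,-1.9],[5.64,5.3,-1.2]])))
    x=s.x*[.01,.01,.1]; print(np.round(x[:2],4),np.degrees(x[2]),"cost",s.fun); return x
fit([(W,True,mw)]); fit([(p,False,L[0]["pixels"])]); x=fit([(W,True,mw),(p,False,L[0]["pixels"])])
v=im.copy(); v[rend(W,True,x)>.5,2]=255; cs=cv2.findContours(mw.astype(np.uint8),0,1)[0]; v=im.copy(); cv2.drawContours(v,cs,-1,(0,255,0),1)
cs=cv2.findContours((rend(W,True,x)>.5).astype(np.uint8),0,1)[0]; cv2.drawContours(v,cs,-1,(0,0,255),1)
v=cv2.resize(v[150:310,200:310],None,fx=3.7,fy=3.7); w4=cv2.resize(w["pixels"][:,:,::-1],(393,295)); o=np.zeros((592,800,3),np.uint8); o[:592,:407]=v[:592,:407]; o[:295,407:]=w4
cv2.imwrite("pics/c.png",o)
E
python3 fit.py
```

```text
1 0.66 [203.3, 177.5, 46.0, 85.6] 2836
tongue_tip [(array([278.8, 145.3]), 0.93)]
heel_end []
wrist mask 5193 (223, 170, 62, 121)
[0.0564 0.053 ] -10.886198107485642 cost 1.0
[0.0564 0.053 ] -10.886198107485642 cost 1.0
[0.0564 0.053 ] -10.886198107485642 cost 2.0
```

View pics/c.png

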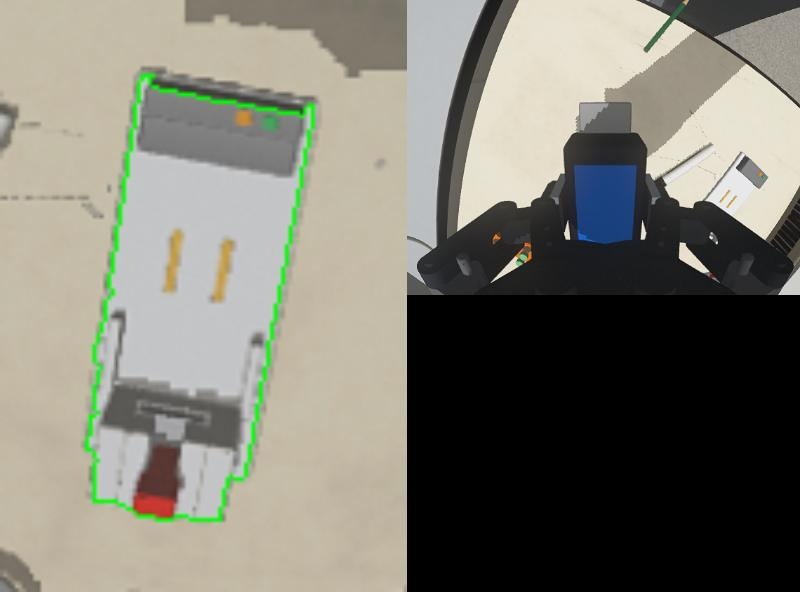

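The left crop shows the cradle with a good outline; only its dark toe front, at the top, is missed. The right crop shows the pack held square, with its tongue at (605,117).

```bash
sed -i 's/\[\.01,\.01,\.1\]/[.1,.1,.1]/g; s/np.abs(rend(p,fi,x\*\[.1,.1,.1\])-m).sum()/(np.abs(rend(p,fi,x*[.1,.1,.1])-m)*(cv2.cvtColor(p["pixels"],cv2.COLOR_RGB2GRAY)>90)).sum()/' fit.py
cat >> fit.py <<'E'
o=r.get_obs(); R0=Rm(o["orientation"]); O,d=ray(w,r.landmark_of(w,"tongue_tip")[0]["point"],True)
# tongue expected in tool frame x=+.055,y 0 ; z: underside at .008+... below tcp
for zz in(.003,.0055,.008): # height of tongue mid below tcp (tool z)
    dt=R0.T@d; ot=R0.T@(O-o["tcp_pos"]); print("tongue in tool at z",zz,np.round(ot+dt*(zz-ot[2])/dt[2],4))
im4=w["pixels"]; h=cv2.cvtColor(im4,cv2.COLOR_RGB2HSV); mm=cv2.inRange(h,(100,120,60),(130,255,255)); 
E
python3 fit.py
```

```text
1 0.59 [201.3, 179.5, 47.2, 83.8] 2894
tongue_tip [(array([283.1, 145.4]), 0.73)]
heel_end [(array([439.5, 344.3]), 0.17)]
wrist mask 5193 (223, 170, 62, 121)
[0.7693 0.8633] -5.538592019597969 cost 0.9252840362025804
[0.6013 0.58  ] -8.212395063541802 cost 0.9530062197650311
[0.6138 0.7522] 0.2546479089470266 cost 1.8782902559676113
tongue in tool at z 0.003 [0.0575 0.0004 0.003 ]
tongue in tool at z 0.0055 [0.0574 0.0004 0.0055]
tongue in tool at z 0.008 [0.0572 0.0004 0.008 ]
```

View pics/c.png

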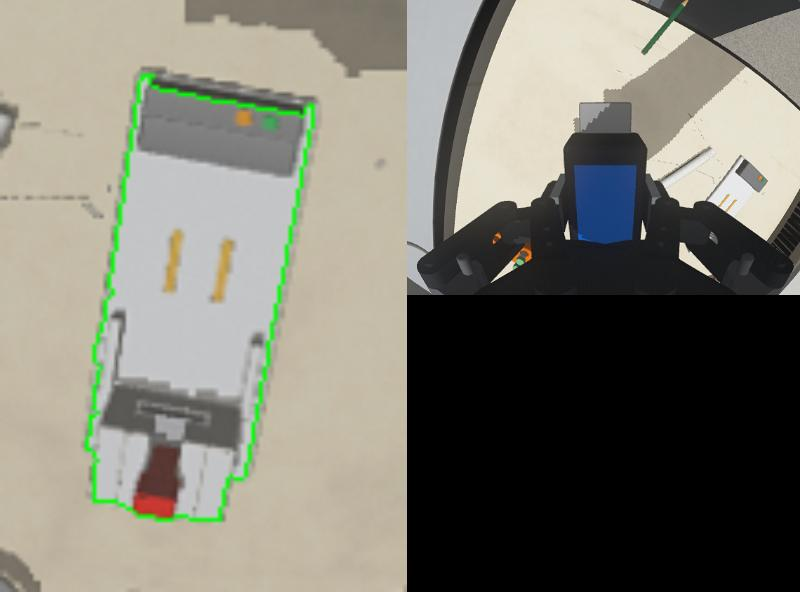

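The picture is unchanged: my simplex start in y was mis-scaled. I'll fix that offline.

```bash
sed -i 's/5\.3,/.53,/g; s/\[5.64,4.8,-1.9\]/[5.64,.45,-1.9]/' fit.py; python3 fit.py | grep -v tongue
```

```text
1 0.9 [201.9, 175.7, 46.7, 88.1] 2760
heel_end []
wrist mask 5193 (223, 170, 62, 121)
[0.5692 0.051 ] -10.326794966392148 cost 0.07805228003005556
[0.5659 0.0531] -10.160839519588325 cost 0.060457516339869274
[0.5667 0.0526] -10.760545555372444 cost 0.148076194115989
```

```bash
cat >> h.py <<'E'
C=np.array([.567,.0525]); CY=-10.5; OFF=np.array([.0015,0,.0088]) # pack origin in tool frame
def wp(th,cx,cz,cy=0.):
    "tool pose with the lower front corner of the tongue at cx,cy,cz mm (cradle), tilt th deg"
    Rt=tool(CY,th); B=Rt@np.diag([-1,1,-1]); c=R.from_euler('z',np.radians(CY)).apply([cx/1e3,cy/1e3,cz/1e3])+[C[0],C[1],0]
    org=c-B@np.array([-.055,0,0]); return org-Rt@OFF,Rt
E
python3 -c "
from h import *
a=wp(28,-38,95);print(a[0]);go(*a)
p,R1=a; print(p)"
```

```text
[0.57462533 0.05108673 0.12929508]
t 8.32 shift [-0.448  0.779  0.113] turn [ 0.093 -0.302  0.375] F [-1.1 -0.3 -1.1] w 0.0445 j [-0.12  0.42  0.41  1.89 -0.21  0.88  2.38]
[0.57462533 0.05108673 0.12929508]
```

>>> apply_moves:
  rows:
    - [-0.08,0.15,-0.05,0.015,-0.05,0.07]
    - [-0.17,0.31,-0.05,0.035,-0.11,0.14]
    - [-0.27,0.47,-0.05,0.055,-0.18,0.22]
    - [-0.36,0.63,-0.05,0.075,-0.24,0.3]
    - [-0.448,0.779,-0.05,0.093,-0.302,0.375]

```text
clock: 8.95
tcp_pos: [0.5728, 0.0291, 0.1685]
orientation: [0.176, 2.697, -0.07]
contact_force: [0.3, -0.3, -2.4]
grip_width: 0.0447
gripper_force: 62.3
```

```bash
python3 look.py w5 tongue_tip lip_edge; python3 -c "
from h import *
import pickle
D=pickle.load(open('w5.pkl','rb'));p=D['p']
c=R.from_euler('z',np.radians(CY)).as_matrix(); 
for n,X in dict(lip=(-44.5,0,19),lipL=(-44.5,-30,24),lipR=(-44.5,30,24),toeL=(-74,-30,24),toeR=(-74,30,24)).items(): print(n,np.round(proj(p,c@(np.array(X)/1e3)+[C[0],C[1],0],True),1))
o=r.get_obs(); print('tip exp',proj(p,o['tcp_pos']+Rm(o['orientation'])@(OFF+[.055,0,-.0025]),True))
a=wp(28,-38,45);go(*a)"
```

```text
tongue_tip [281.  144.1] 0.78
lip_edge [318.6  64.5] 0.95
[0.45241759 0.04659695 0.26877111]
lip [319.7  66.6]
lipL [280.8  65.7]
lipR [358.7  72.2]
toeL [282.6  28.3]
toeR [363.9  35.8]
tip exp [291.67784165 142.78062928]
t 9.1 shift [0.148 0.081 0.319] turn [ 0.003 -0.033  0.042] F [-0.2 -1.  -2. ] w 0.0451 j [-0.87  0.26  0.69  2.22 -0.    0.31  1.23]
```

View pics/w5.png

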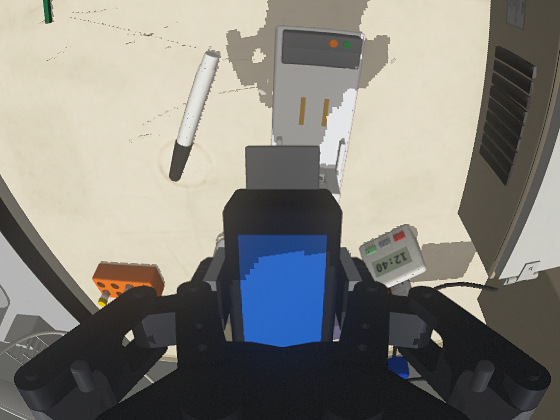

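The lip edge is at about (320,65), matching my prediction of (319.7,66.6). The tongue end is centred at about (283,147) and the cradle is clear. I'll continue lowering.

>>> apply_moves:
  rows:
    - [0.07,0.04,0.05,0.002,-0.02,0.02]
    - [0.148,0.081,0.12,0.003,-0.033,0.042]
    - [0.148,0.081,0.22,0.003,-0.033,0.042]
    - [0.148,0.081,0.319,0.003,-0.033,0.042]
    - [0.148,0.081,0.319,0.003,-0.033,0.042]

```text
clock: 9.72
tcp_pos: [0.5718, 0.0344, 0.0962]
orientation: [0.255, 2.642, -0.106]
contact_force: [1.1, -0.7, -2.0]
grip_width: 0.0451
gripper_force: 62.3
```

```bash
cat > chk.py <<'E'
from h import *
import sys
th,cx,cz,cy=map(float,sys.argv[1:5]); go(*wp(th,cx,cz,cy))
if len(sys.argv)>5:
    p=r.grab_frame("wrist"); save(p,sys.argv[5]); o=r.get_obs(); R0=Rm(o["orientation"])
    for t in("tongue_tip","lip_edge"):
        L=r.landmark_of(p,t)
        if L: print(t,np.round(L[0]["point"],1),round(L[0]["conf"],2))
    c=R.from_euler('z',np.radians(CY)).as_matrix(); print("lip exp",np.round(proj(p,c@[-.0445,0,.019]+[C[0],C[1],0],True),1),"tip exp",np.round(proj(p,o['tcp_pos']+R0@(OFF+[.055,0,-.0025]),True),1))
o=r.get_obs();R0=Rm(o["orientation"]);org=o["tcp_pos"]+R0@OFF;B=R0@np.diag([-1,1,-1]);c=R.from_euler('z',np.radians(CY)).as_matrix()
f=lambda v:np.round(c.T@(org+B@np.array(v)-[C[0],C[1],0])*1e3,1)
print("org",f([0,0,0]),"tip",f([-.055,0,.0025]),"tilt",np.degrees(np.arccos(B[2,2])).round(1))
E
python3 chk.py 28 -38 10.5 0 w6
```

```text
t 9.72 shift [0.098 0.074 0.179] turn [-0.022  0.001 -0.   ] F [ 1.1 -0.7 -2. ] w 0.0451 j [-0.56  0.37  0.29  2.28  1.07  0.18  0.04]
tongue_tip [280.2 148.4] 0.96
lip_edge [312.6  90.2] 0.75
lip exp [316.9  95.6] tip exp [285.2 143.9]
org [ 10.1 -17.8  87.5] tip [-39.7 -17.7  63.9] tilt 28.0
```

```bash
python3 chk.py 28 -38 40 0
```

```text
t 9.88 shift [0.039 0.073 0.075] turn [-0.023 -0.    -0.   ] F [-0.7  0.2 -2. ] w 0.045 j [-0.56  0.37  0.29  2.28  1.05  0.18  0.05]
org [ 10.1 -17.8  87.5] tip [-39.7 -17.7  63.9] tilt 28.0
```

>>> apply_moves:
  rows:
    - [0.02,0.03,0.02,-0.01,0,0]
    - [0.039,0.073,0.03,-0.023,0,0]
    - [0.039,0.073,0.05,-0.023,0,0]
    - [0.039,0.073,0.075,-0.023,0,0]
    - [0.039,0.073,0.075,-0.023,0,0]

```text
clock: 10.5
tcp_pos: [0.575, 0.0525, 0.0751]
orientation: [0.241, 2.642, -0.059]
contact_force: [0.1, -0.8, -1.5]
grip_width: 0.0451
gripper_force: 62.4
```

```bash
python3 chk.py 28 -38 40 0
```

```text
t 10.5 shift [ 0.002 -0.006  0.003] turn [0.001 0.001 0.001] F [ 0.1 -0.8 -1.5] w 0.0451 j [-0.46  0.41  0.15  2.28  1.41  0.17 -0.32]
org [10.6  1.5 66.6] tip [-39.1   1.4  42.9] tilt 28.1
```

```bash
python3 chk.py 28 -38 14 0 w7
```

```text
t 10.5 shift [ 0.051 -0.006  0.094] turn [0.001 0.001 0.001] F [ 0.1 -0.8 -1.5] w 0.0451 j [-0.46  0.41  0.15  2.28  1.41  0.17 -0.32]
tongue_tip [278.4 145.6] 0.68
lip_edge [278.6 108.9] 0.63
lip exp [281.6 111.8] tip exp [285.2 145.5]
org [10.3  2.2 66.7] tip [-39.4   2.2  43. ] tilt 28.1
```

View pics/w7.png

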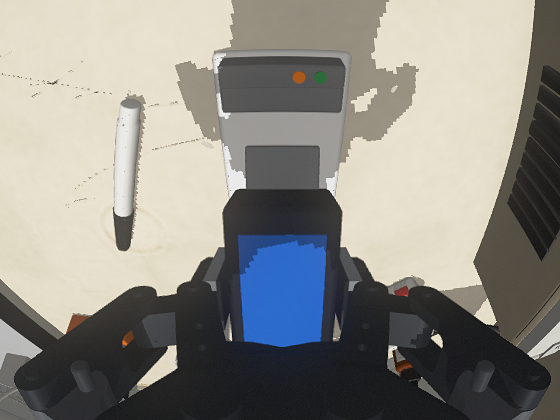

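The tongue front is at row 147, columns 246–320. The lip edge is at row 110, columns 220–344. So they are aligned laterally to within about 1 mm, with perhaps 1° of yaw difference. Lowering now.

>>> apply_moves:
  rows:
    - [0.012,-0.003,0.022,0,0,0.004]
    - [0.024,-0.004,0.045,0,0,0.008]
    - [0.038,-0.004,0.07,0,0,0.008]
    - [0.051,-0.004,0.094,0,0,0.008]
    - [0.051,-0.004,0.094,0,0,0.008]

```text
clock: 11.28
tcp_pos: [0.574, 0.0526, 0.0477]
orientation: [0.256, 2.642, -0.054]
contact_force: [0.2, -0.2, -2.1]
grip_width: 0.045
gripper_force: 62.4
```

```bash
python3 chk.py 28 -38 10 0 w8; python3 - <<'E'
from h import *
im=cv2.imread("pics/w8.png"); a=cv2.resize(im[40:240,190:380],None,fx=2.5,fy=2.5,interpolation=cv2.INTER_CUBIC)
p=r.grab_frame("side"); b=p["pixels"][:,:,::-1][160:260,200:330]; b=cv2.resize(b,None,fx=2.4,fy=2.4,interpolation=cv2.INTER_CUBIC)
o=np.zeros((500,800,3),np.uint8); o[:500,:475]=a; o[:240,480:792]=b; cv2.imwrite("pics/d.png",o)
E
```

```text
t 11.28 shift [ 0.003 -0.005  0.014] turn [ 0.002 -0.    -0.007] F [ 0.2 -0.2 -2.1] w 0.045 j [-0.38  0.46  0.06  2.28  1.75  0.21 -0.66]
tongue_tip [278.2 146.4] 0.9
lip_edge [279.8 140.5] 0.77
lip exp [280.4 141.2] tip exp [285.  146.3]
org [10.1  1.6 39.8] tip [-39.6   2.2  16.1] tilt 28.1
```

View pics/d.png

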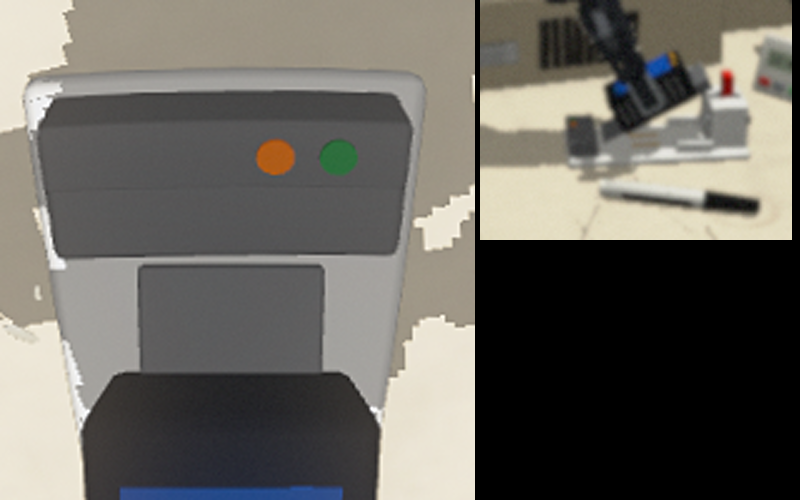

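Tongue columns 138–324 sit centred under lip columns 55–405 in the crop, with the tongue just short of the lip edge. The side view shows the heel clear above the tower. Inserting.

```bash
cat >> h.py <<'E'
def seq(w,yo=0.):
    o=r.get_obs(); R0=Rm(o["orientation"])
    for a in w:
        p,Rt=wp(*a); Rt=R.from_euler('z',np.radians(yo)).as_matrix()@Rt
        print(a,np.round(R0.T@(p-o["tcp_pos"])/.25,3),np.round(R.from_matrix(R0.T@Rt).as_rotvec()/(np.pi/2),3))
E
python3 -c "
from h import *
seq([(28,-40,11.5,2),(28,-43,10.5,2),(28,-46,10,2),(28,-49,10,2)],-.5)"
```

```text
(28, -40, 11.5, 2) [0.01  0.001 0.006] [ 0.004  0.001 -0.002]
(28, -43, 10.5, 2) [0.023 0.001 0.004] [ 0.004  0.001 -0.002]
(28, -46, 10, 2) [ 0.034  0.001 -0.   ] [ 0.004  0.001 -0.002]
(28, -49, 10, 2) [ 0.045  0.001 -0.006] [ 0.004  0.001 -0.002]
```

>>> apply_moves:
  rows:
    - [0.01,0,0.006,0,0,0]
    - [0.023,0,0.004,0,0,0]
    - [0.034,0,0,0,0,0]
    - [0.045,0,-0.006,0,0,0]
    - [0.045,0,-0.006,0,0,0]

```text
clock: 12.1
tcp_pos: [0.5635, 0.055, 0.0438]
orientation: [0.256, 2.641, -0.053]
contact_force: [-0.5, 0.2, -1.8]
grip_width: 0.0452
gripper_force: 62.4
```

```bash
python3 chk.py 28 -49 10 2 w9; python3 -c "
from h import *
seq([(24,-50,9.5,2),(20,-51,9.5,2),(16,-52,9.2,2),(12,-53,9,2),(8,-53.5,8.8,2),(4,-54,8.5,2),(0,-54.5,8,2)],-.5)"
```

```text
t 12.1 shift [-0.003  0.001 -0.   ] turn [ 0.002  0.    -0.007] F [-0.5  0.2 -1.8] w 0.0452 j [-0.35  0.46  0.01  2.3   1.81  0.24 -0.73]
lip_edge [280.9 163.6] 0.78
lip exp [279.8 166.1] tip exp [284.9 146.2]
org [-0.6  1.8 35.5] tip [-50.3   2.4  11.8] tilt 28.0
(24, -50, 9.5, 2) [0.001 0.001 0.015] [ 0.005  0.045 -0.002]
(20, -51, 9.5, 2) [0.004 0.001 0.029] [ 0.005  0.089 -0.002]
(16, -52, 9.2, 2) [0.008 0.001 0.044] [ 0.005  0.134 -0.002]
(12, -53, 9, 2) [0.014 0.001 0.059] [ 0.005  0.178 -0.001]
(8, -53.5, 8.8, 2) [0.019 0.    0.074] [ 0.005  0.223 -0.001]
(4, -54, 8.5, 2) [0.024 0.    0.09 ] [ 0.005  0.267 -0.001]
(0, -54.5, 8, 2) [0.032 0.    0.106] [ 0.005  0.312 -0.001]
```

No contact forces, and the tongue is now hidden under the lip. I'll swing slowly because the wrist is near its singularity.

>>> apply_moves:
  rows:
    - [0.001,0,0.004,0,0.011,0]
    - [0.001,0,0.008,0,0.022,0]
    - [0.002,0,0.011,0,0.033,0]
    - [0.003,0,0.015,0,0.045,0]
    - [0.004,0,0.015,0,0.045,0]

```text
clock: 12.88
tcp_pos: [0.5652, 0.0546, 0.0403]
orientation: [0.264, 2.71, -0.045]
contact_force: [0.8, -0.3, -2.6]
grip_width: 0.0448
gripper_force: 62.3
```

```bash
python3 chk.py 24 -50 9.5 2; python3 -c "
from h import *
seq([(22,-51.5,9.5,2),(20,-52,9.5,2),(17,-52.5,9.2,2),(14,-53,9,2),(12,-53,9,2),(8,-53.5,8.8,2),(4,-54,8.5,2),(0,-54.5,8,2)],-.5)"
```

```text
t 12.88 shift [-0.001  0.001 -0.   ] turn [ 0.002  0.    -0.008] F [ 0.8 -0.3 -2.6] w 0.0448 j [-0.34  0.47  0.03  2.26  1.34  0.19 -0.25]
org [ 0.1  1.7 31.7] tip [-51.2   2.4  11.6] tilt 24.0
(22, -51.5, 9.5, 2) [0.003 0.001 0.005] [ 0.005  0.022 -0.002]
(20, -52, 9.5, 2) [0.004 0.001 0.012] [ 0.005  0.045 -0.002]
(17, -52.5, 9.2, 2) [0.006 0.001 0.024] [ 0.005  0.078 -0.002]
(14, -53, 9, 2) [0.008 0.001 0.036] [ 0.005  0.111 -0.002]
(12, -53, 9, 2) [0.008 0.001 0.044] [ 0.005  0.134 -0.002]
(8, -53.5, 8.8, 2) [0.012 0.001 0.06 ] [ 0.005  0.178 -0.002]
(4, -54, 8.5, 2) [0.017 0.001 0.076] [ 0.005  0.222 -0.002]
(0, -54.5, 8, 2) [0.023 0.001 0.093] [ 0.005  0.267 -0.001]
```

Tracking well.

>>> apply_moves:
  rows:
    - [0.002,0,0.003,0,0.011,0]
    - [0.003,0,0.005,0,0.022,0]
    - [0.004,0,0.009,0,0.033,0]
    - [0.005,0,0.012,0,0.045,0]
    - [0.005,0,0.012,0,0.045,0]

```text
clock: 13.5
tcp_pos: [0.565, 0.0543, 0.0369]
orientation: [0.271, 2.781, -0.037]
contact_force: [0.0, 0.1, -1.7]
grip_width: 0.0451
gripper_force: 62.3
```

>>> apply_moves:
  rows:
    - [0.001,0,0.006,0,0.017,0]
    - [0.002,0,0.012,0,0.033,0]
    - [0.003,0,0.018,0,0.05,0]
    - [0.004,0,0.024,0,0.066,0]
    - [0.004,0,0.024,0,0.066,0]

```text
clock: 14.12
tcp_pos: [0.5661, 0.0541, 0.0307]
orientation: [0.28, 2.883, -0.024]
contact_force: [0.2, 1.1, -2.4]
grip_width: 0.0452
gripper_force: 62.3
```

```bash
python3 chk.py 14 -53 9 2; python3 -c "
from h import *
seq([(12,-53,9,2),(9,-53.5,8.8,2),(6,-54,8.5,2),(3,-54,8.5,2),(0,-54.5,8,2)],-.5)"
```

```text
t 14.12 shift [-0.004  0.002 -0.001] turn [ 0.003  0.    -0.007] F [ 0.2  1.1 -2.4] w 0.0452 j [ 0.02  0.52 -0.35  2.12  0.76  0.4   0.42]
org [-0.5  1.5 21.8] tip [-54.4   2.1  10.9] tilt 14.0
(12, -53, 9, 2) [-0.005  0.002  0.007] [ 0.004  0.023 -0.001]
(9, -53.5, 8.8, 2) [-0.004  0.002  0.019] [ 0.004  0.056 -0.001]
(6, -54, 8.5, 2) [-0.002  0.002  0.032] [ 0.004  0.089 -0.001]
(3, -54, 8.5, 2) [-0.002  0.002  0.044] [ 0.005  0.123 -0.001]
(0, -54.5, 8, 2) [0.001 0.002 0.057] [ 0.005  0.156 -0.001]
```

>>> apply_moves:
  rows:
    - [0,0,0.007,0,0.023,0]
    - [0,0,0.013,0,0.04,0]
    - [0,0,0.019,0,0.056,0]
    - [0,0,0.026,0,0.073,0]
    - [0,0,0.032,0,0.089,0]

```text
clock: 14.75
tcp_pos: [0.5677, 0.0542, 0.0229]
orientation: [0.291, 3.024, -0.004]
contact_force: [1.4, -1.0, -0.9]
grip_width: 0.0452
gripper_force: 62.3
```

>>> apply_moves:
  rows:
    - [0,0,0.006,0,0.017,0]
    - [0,0,0.012,0,0.034,0]
    - [0.001,0,0.018,0,0.05,0]
    - [0.002,0,0.024,0,0.067,0]
    - [0.002,0,0.025,0,0.067,0]

```text
clock: 15.38
tcp_pos: [0.5682, 0.0543, 0.0173]
orientation: [-0.301, -3.126, -0.012]
contact_force: [-3.2, 0.7, 6.4]
grip_width: 0.0446
gripper_force: 63.2
```

```bash
python3 chk.py 0 -54.5 8 2; python3 - <<'E'
from h import *
p=r.grab_frame("wrist");im=p["pixels"][:,:,::-1]; a=cv2.resize(im[40:240,190:380],None,fx=2.5,fy=2.5,interpolation=cv2.INTER_CUBIC)
p=r.grab_frame("side"); b=p["pixels"][:,:,::-1][160:260,200:330]; b=cv2.resize(b,None,fx=2.4,fy=2.4,interpolation=cv2.INTER_CUBIC)
o=np.zeros((500,800,3),np.uint8); o[:500,:475]=a; o[:240,480:792]=b; cv2.imwrite("pics/e.png",o)
E
```

```text
t 15.38 shift [-0.005  0.     0.002] turn [ 0.005 -0.001 -0.006] F [-3.2  0.7  6.4] w 0.0446 j [ 0.21  0.66 -0.54  1.93  0.5   0.69  0.75]
org [-0.7  2.1  8.5] tip [-55.7   2.5  11.1] tilt 0.4
```

View pics/e.png

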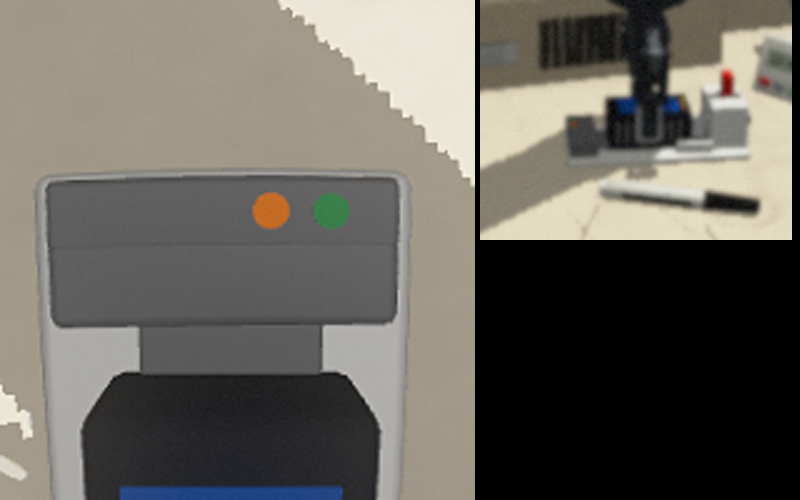

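The pack lies flat with its tongue under the lip: tongue columns 140–322 against lip columns 50–397, about 1.5 mm off centre. There is light floor contact. Releasing and rising.

>>> apply_moves:
  rows:
    - [0,0,0,0,0,0]
    - [0,0,0,0,0,0]
    - [0,0,0,0,0,0]
    - [0,0,-0.01,0,0,0]
    - [0,0,-0.02,0,0,0]
  claw: 1

```text
clock: 16.1
tcp_pos: [0.5679, 0.0543, 0.022]
orientation: [-0.3, -3.127, -0.012]
contact_force: [-0.1, -0.4, -0.7]
grip_width: 0.0854
gripper_force: 0.0
```

>>> apply_moves:
  rows:
    - [0,0,-0.08,0,0,0]
    - [0,0,-0.2,0,0,0]
    - [0,0,-0.35,0,0,0]
    - [0,0,-0.5,0,0,0]
    - [0,0,-0.55,0,0,0]

```text
clock: 16.73
tcp_pos: [0.5693, 0.0537, 0.163]
orientation: [0.3, 3.123, 0.014]
contact_force: [-0.1, 0.6, -0.4]
grip_width: 0.0852
gripper_force: 0.0
```

```bash
python3 - <<'E'
from h import *
go([.567,.0525,.15],tool(-10.5))
w=r.grab_frame("wrist"); save(w,"f")
for t in("latch_tab","tower_top","seat","lip_edge","heel_end"):
    L=r.landmark_of(w,t)
    if L:
        z=dict(latch_tab=.072,tower_top=.05,seat=.008,lip_edge=.019,heel_end=.02)[t]; X=atz(*ray(w,L[0]["point"],True),z)
        print(t,np.round(L[0]["point"],1),round(L[0]["conf"],2),np.round(X,4),"cradle mm",np.round(R.from_euler('z',-np.radians(CY)).apply(X-[C[0],C[1],0])*1e3,1))
h=cv2.cvtColor(w["pixels"],cv2.COLOR_RGB2HSV); m=cv2.inRange(h,(0,150,120),(6,255,255))|cv2.inRange(h,(174,150,120),(180,255,255))
n,l,s,c=cv2.connectedComponentsWithStats(m); print([(s[i],c[i].round(1)) for i in range(1,n) if s[i,4]>25])
E
```

```text
t 16.73 shift [ 0.008 -0.007  0.052] turn [ 0.006  0.002 -0.005] F [-0.1  0.6 -0.4] w 0.0852 j [ 0.31  0.46 -0.66  1.84  0.34  0.94  0.88]
latch_tab [281.2 296.3] 0.68 [0.6394 0.0389 0.072 ] cradle mm [73.6 -0.2 72. ]
tower_top [280.5 263.5] 0.84 [0.6198 0.0422 0.05  ] cradle mm [53.8 -0.5 50. ]
lip_edge [169.4 202.5] 0.73 [ 0.554  -0.0515  0.019 ] cradle mm [   6.2 -104.6   19. ]
heel_end [281.  247.5] 0.81 [0.6173 0.0433 0.02  ] cradle mm [51.1  0.1 20. ]
[(array([273, 292,  18,   9, 161], dtype=int32), array([281.4, 296. ]))]
```

View pics/f.png

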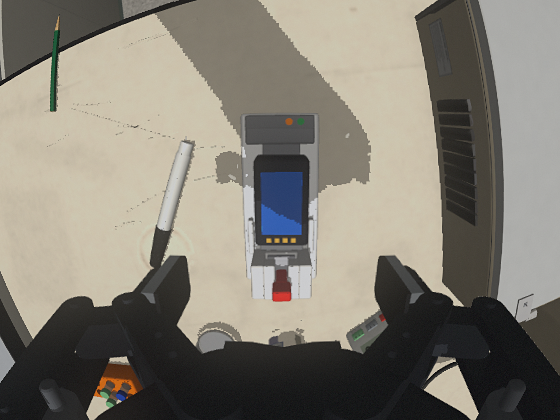

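The pack is seated at (281,200) and the red tab is centred at (281,296); the bystanders are undisturbed. I'll pinch the tab from above.

```bash
python3 -c "
from h import *
go([.6394,.0389,.13],tool(-10.5));go([.6394,.0389,.056],tool(-10.5))"
```

```text
t 17.02 shift [-0.296 -0.001  0.111] turn [ 0.004 -0.002 -0.005] F [-0.4  0.8  0.6] w 0.0854 j [ 0.31  0.47 -0.66  1.85  0.34  0.94  0.88]
t 17.02 shift [-0.297 -0.003  0.407] turn [ 0.004 -0.002 -0.005] F [-0.4  0.8  0.6] w 0.0854 j [ 0.31  0.47 -0.66  1.85  0.34  0.94  0.88]
```

>>> apply_moves:
  rows:
    - [-0.1,0,0.02,0,0,0]
    - [-0.2,0,0.06,0,0,0]
    - [-0.296,-0.001,0.11,0.004,-0.002,-0.005]
    - [-0.296,-0.001,0.2,0.004,-0.002,-0.005]
    - [-0.296,-0.001,0.25,0.004,-0.002,-0.005]
  claw: 0.6

```text
clock: 17.65
tcp_pos: [0.6382, 0.0395, 0.0939]
orientation: [-0.287, -3.126, -0.001]
contact_force: [-0.9, -0.1, -0.5]
grip_width: 0.0514
gripper_force: 0.0
```

```bash
python3 - <<'E'
from h import *
go([.6394,.0389,.056],tool(-10.5))
w=r.grab_frame("wrist"); L=r.landmark_of(w,"latch_tab")
for q in L[:2]: print(np.round(q["point"],1),round(q["conf"],2),np.round(atz(*ray(w,q["point"],True),.072),4))
h=cv2.cvtColor(w["pixels"],cv2.COLOR_RGB2HSV); m=cv2.inRange(h,(0,150,120),(6,255,255))|cv2.inRange(h,(174,150,120),(180,255,255))
n,l,s,c=cv2.connectedComponentsWithStats(m); print([(s[i],c[i].round(1),atz(*ray(w,c[i],True),.072).round(4)) for i in range(1,n) if s[i,4]>25])
E
```

```text
t 17.65 shift [-0.006 -0.002  0.152] turn [ 0.    -0.001  0.   ] F [-0.9 -0.1 -0.5] w 0.0514 j [ 0.26  0.64 -0.59  1.72  0.43  0.91  0.88]
[286.6 250.2] 0.89 [0.6393 0.0406 0.072 ]
[(array([271, 244,  27,  15, 397], dtype=int32), array([284. , 250.9]), array([0.6395, 0.0391, 0.072 ]))]
```

>>> apply_moves:
  rows:
    - [-0.005,0,0.04,0,0,0]
    - [-0.005,0,0.08,0,0,0]
    - [-0.005,0,0.12,0,0,0]
    - [-0.005,0,0.15,0,0,0]
    - [-0.005,0,0.15,0,0,0]

```text
clock: 18.38
tcp_pos: [0.6413, 0.0391, 0.0585]
orientation: [0.288, 3.127, 0.002]
contact_force: [0.6, -0.0, 0.3]
grip_width: 0.051
gripper_force: 0.0
```

>>> apply_moves:
  rows:
    - [0,0,0,0,0,0]
    - [0,0,0,0,0,0]
    - [0,0,0,0,0,0]
    - [0,0,0,0,0,0]
    - [0,0,0,0,0,0]
  claw: 0
  newtons: 30

```text
clock: 19.0
tcp_pos: [0.6422, 0.0398, 0.0598]
orientation: [0.287, 3.125, 0.003]
contact_force: [0.7, 2.1, 3.8]
grip_width: 0.0149
gripper_force: 32.0
```

>>> apply_moves:
  rows:
    - [0.01,0,0,0,0,0]
    - [0.02,0,0,0,0,0]
    - [0.03,0,0,0,0,0]
    - [0.038,0,0,0,0,0]
    - [0.038,0,0,0,0,0]

```text
clock: 19.62
tcp_pos: [0.6326, 0.0415, 0.0597]
orientation: [0.287, 3.125, 0.003]
contact_force: [3.0, 3.5, 5.9]
grip_width: 0.0149
gripper_force: 32.3
```

>>> apply_moves:
  rows:
    - [0.006,0,0,0,0,0]
    - [0.012,0,0,0,0,0]
    - [0.018,0,0,0,0,0]
    - [0.024,0,0,0,0,0]
    - [0.024,0,0,0,0,0]

```text
clock: 20.25
tcp_pos: [0.6292, 0.0421, 0.0599]
orientation: [0.288, 3.121, 0.004]
contact_force: [9.2, 2.9, 0.6]
grip_width: 0.0149
gripper_force: 31.7
```

>>> apply_moves:
  rows:
    - [0.006,0,0,0,0,0]
    - [0.012,0,0,0,0,0]
    - [0.016,0,0,0,0,0]
    - [0.016,0,0,0,0,0]

```text
clock: 20.75
tcp_pos: [0.6288, 0.0421, 0.0602]
orientation: [0.289, 3.114, 0.007]
contact_force: [19.8, 2.6, -7.9]
grip_width: 0.0149
gripper_force: 30.8
```

>>> apply_moves:
  rows:
    - [-0.008,0,0,0,0,0]
    - [-0.008,0,0,0,0,0]

```text
clock: 21.0
tcp_pos: [0.629, 0.0421, 0.0601]
orientation: [0.288, 3.118, 0.006]
contact_force: [14.7, 2.4, -3.3]
grip_width: 0.0148
gripper_force: 31.3
```

>>> apply_moves:
  rows:
    - [0,0,0,0,0,0]
    - [0,0,0,0,0,0]
    - [0,0,0,0,0,0]
    - [0,0,0,0,0,0]
  claw: 0.6

```text
clock: 21.5
tcp_pos: [0.624, 0.0421, 0.0589]
orientation: [0.288, 3.127, 0.001]
contact_force: [0.6, -0.1, 0.2]
grip_width: 0.0514
gripper_force: 0.0
```

>>> apply_moves:
  rows:
    - [0,0,-0.05,0,0,0]
    - [0,0,-0.15,0,0,0]
    - [0,0,-0.3,0,0,0]
    - [0.1,0,-0.4,0,0,0]
    - [0.2,0,-0.45,0,0,0]

```text
clock: 22.12
tcp_pos: [0.5755, 0.052, 0.1741]
orientation: [0.288, 3.123, 0.003]
contact_force: [-0.5, -0.5, -0.4]
grip_width: 0.0509
gripper_force: 0.0
```

```bash
python3 - <<'E'
from h import *
w=r.grab_frame("wrist"); c=R.from_euler('z',-np.radians(CY))
for t,z in dict(latch_tab=.072,pack=.008,tongue_tip=.01,heel_end=.02,lip_edge=.019).items():
    for q in r.landmark_of(w,t)[:1]: print(t,round(q["conf"],2),np.round(q["point"],1),np.round(c.apply(atz(*ray(w,q["point"],True),z)-[C[0],C[1],0])*1e3,1))
h=cv2.cvtColor(w["pixels"],cv2.COLOR_RGB2HSV); m=cv2.inRange(h,(0,150,120),(6,255,255))|cv2.inRange(h,(174,150,120),(180,255,255))
n,l,s,k=cv2.connectedComponentsWithStats(m); print([c.apply(atz(*ray(w,k[i],True),.072)-[C[0],C[1],0]).round(4) for i in range(1,n) if s[i,4]>60])
o=r.get_obs(); print(o["clock"],o["tcp_pos"],o["contact_force"],o["grip_width"])
E
```

```text
latch_tab 0.59 [280.5 268.4] [59.8 -1.4 72. ]
pack 0.79 [282.5 180. ] [-2.5  0.5  8. ]
tongue_tip 0.71 [278.2 129.2] [-51.2  -3.5  10. ]
heel_end 0.63 [282.1 235.2] [49.5  0.  20. ]
lip_edge 0.89 [281.4 138.3] [-43.2  -0.5  19. ]
[array([ 0.0606, -0.0001,  0.072 ])]
22.425 [0.57575002 0.05088917 0.17150247] [ 0.72403795 -0.83677624  0.66667275] 0.051435571401088266
```

```bash
python3 -c "
from bench import r
print(r.hand_in())"
```

```text
the job is handed in; nothing more can be done
None
```

The pack is seated flat in the cradle with its tongue under the lip, the latch slid about 13 mm to its stop, and the gripper is clear. I handed the job in at about 22 s; no verdict came back.

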